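# Seat a strip in a drilling jig and clamp it to the click

### The job

Push the wooden strip gently along its channel in the plywood jig until its end is fully home against the stop block. Then turn the hold-down clamp's black knob clockwise (seen from above) to its set torque, which is when you feel its clutch click, and no tighter; let go, leaving the strip clamped and home, and leave the other things on the table alone.

Things in the scene. Friction and masses are not known exactly. Their poses are not given: they have to be found in the camera images.
- jig: Fixed plywood bed 150 (x) x 270 (y) x 18 mm on the table. Origin: its underside, on the channel's centre line; z up, y along the channel towards the stop block. The channel floor is the bed's top (18 mm up), between two wooden rails 44 mm apart and 14 mm high, from y = -130 to +110 mm. The bed ends at y = -130 mm.
- stop: Fixed dark wooden stop block across the channel's end, 80 (x) x 25 (y) x 34 mm high, standing on the bed. Origin: bottom centre of the face that the strip must touch; axes as the jig's (y points away from the strip).
- strip: Loose wooden strip 40 (x) x 200 (y) x 30 mm high, about 0.16 kg, lying in the channel with 2 mm play each side. Origin: centre of its underside, axes as the jig's; it starts 30 to 70 mm short of the stop block, ends at y = +100 mm (towards the stop) and -100 mm (the end to push). Home: no gap to the stop block. The clamp pad is clear of it until tightened.
- strip_end (a point): Centre of the strip's free end face, the one to push, 15 mm above the strip's underside (33 mm above the table); axes as the strip's, so pushing goes along +y. Nothing stands within 80 mm of it towards -y; when the strip is home it is about 115 mm short of the clamp's arm.
- clamp: Fixed steel hold-down clamp. Origin: on the knob's vertical axis at channel-floor height, 65 mm before the stop's face; axes as the jig's. A column stands at x = +40 to +68 mm; a level arm 36 mm wide runs over the channel from x = -24 to +68 mm, its top 80 mm above the channel floor. Under it hangs a sprung rubber pad, 30 mm across, over the strip.
- knob_grip (a point): Point to grip on the clamp's black knob, on its vertical axis, 115 mm above the channel floor. The knob's grip is an upright bar 44 mm long (this point's x axis), 14 mm thick (its y axis: pinch it across this), its top 14 mm above this point and its foot 20 mm below, on a round disc 44 mm across. The point turns with the knob; z up.
- knob: The same knob; origin on its axis, 28 mm below the grip point. Clockwise turning lowers the pad 6 mm per rad; it meets the strip after an unknown 0.4 to 1.8 rad. Drag 0.15 N m either way, which holds it where it is left and can mask the load in a pause; with the pad pressing, the turning torque climbs over about 0.9 rad to 0.245 N m. Turning back loosens.
- clutch (a point): Point on the knob's axis at its foot, where the torque clutch sits. At 0.245 N m (pad force 17 N) it gives way with a click: while it slips the torque shows in full even in a pause, and falls to nothing over 0.35 rad of knob turn (let go sooner, the knob springs back, no harm). At 0.4 rad it is solid again; turning on over-tightens and crushes the strip about 0.35 rad later (25 N).
- square: Loose bystander: carpenter's square, dark wooden stock 22 x 110 x 18 mm with a steel blade 150 mm long. Leave it alone.
- glue: Loose bystander: white bottle 56 mm across, 150 mm tall. Leave it standing.
- offcut: Loose bystander: wooden offcut 90 x 45 x 30 mm. Leave it alone.
There are look-alikes about, which are no part of the job. Of the things shaped like the strip, the wooden one is meant.

How it is judged:
On the way, in this order (a step that is already met when the one before it is completed fails the run):
1. the strip is home against the stop block (gap under 2 mm) (y of strip in the frame of stop above -0.102 m), for 0.2 s.
2. the clamp presses the strip with the force set by the clutch (over 16 N) (contact force between clamp and strip above 16 N), for 0.2 s.
At the end, for the whole second after the job is handed in: The strip is at rest, its end within 2 mm of the stop block, and the clamp pad presses it with 16 to 25 N (the clutch clicks at about 17 N) (y of strip in the frame of stop above -0.102 m and contact force between clamp and strip between 16 and 25 N and linear speed of strip below 0.01 m/s); the robot touches nothing.
It fails at once if the strip is rammed against the stop block (over 25 N) (contact force between strip and stop above 25 N).
It fails at once if the clamp is over-tightened and crushes the strip (over 25 N) (contact force between clamp and strip above 25 N).
It fails at once if a bystander is moved by more than 15 mm (distance of any of square, glue, offcut from where it was at the start of the episode above 0.015 m).
It fails at once if the glue bottle is tipped (angle between glue's own z axis and vertical above 0.3 rad).
It also fails if it takes over 72 s, if anything falls off the work surface, if the arm or the gripper's body presses on something with over 40 N, if the wrist force passes 120 N, or if a joint passes its speed limit or range.

### The arm

A 6-joint arm with a two-finger parallel gripper is mounted at the origin on the work surface. World frame = base frame: x ahead of the robot, y to its left, z up, the work surface at z = 0. Lengths are in m, angles in rad, forces in N, time in s.
With the tool pointing down it reaches from about 0.375 to 0.925 m from the base axis. Payload 5.7 kg.
Tool frame: the origin (TCP) lies midway between the tips of the shut fingers; the grasp point (between the pads) lies 19 mm behind it; z points along the fingers, x is the direction in which the jaws open and shut, and the axes are right-handed (so a half turn about z gives the same grasp; the last joint's range is limited). The gripper opens to 88 mm and grips with 3 to 60 N. Pads are 20 mm wide; open, the fingers measure 115 mm over their backs; the gripper's body (75 mm by 178 mm) begins 61 mm behind the grasp point.
Start: joints at [-1.362, 0.359, 1.51, -0, 1.272, -0.115], TCP at [0.191, -0.569, 0.223] pointing down, gripper open.
Joint ranges: [-2.97, 2.97], [-1.01, 2.36], [0.21, 2.38], [-0.96, 4.11], [0.2, 2.71], [-2.98, 2.98]. Speed limits (rad/s): [2.39, 2.39, 3.14, 3.14, 3.14, 3.14].

### API

Orientations are given as a unit quaternion [x, y, z, w].
In Python, from bench import move_ptp, servo_line, goto_joints, move_gripper, sleep, inverse_kinematics, capture, PlanningError, close_job, spot_in, silhouettes, current_clock, current_joint_pos, current_qvel, current_joint_torque, current_position, current_orientation, current_force, current_torque, current_finger_gap gives the robot as it stands. Calls block until the motion is done:
- move_ptp(position, orientation): joint-space move of the TCP to a pose.
- servo_line(position, orientation=None, rate=0.15, contact_N=None): straight line of the TCP; orientation=None keeps the orientation; rate is the mean speed in m/s. With contact_N (N) it stops when the force on the tool has changed by that much, and returns True; else False.
- goto_joints(angles): joint-space move.
- move_gripper(opening): finger opening in m; the grip force is fixed at half the most; returns when the fingers have stopped.
- sleep(seconds).
- inverse_kinematics(position, orientation): joint angles nearest the present ones, or None.
- capture(name): name is "scene" or "top" or "wrist"; returns a dict with "image" (400x640x3 uint8, blue, green, red), "range_z" (400x640 float32, m along the optical axis (not along the pixel's ray), 0 where there is no reading), "intrinsics" (3x3 intrinsics, pixels), "k1" (the pictures are not rectified: a ray, as slopes to the right and down, at radius r is drawn at 1 + k1 r^2 times it, then the intrinsics apply), "R" (3x3) and "t" (3): a world point X has camera coordinates R X + t. Camera axes: x right, y down, z forward; pixel columns grow to the right and rows downward; lengths in m; the calibration is good to about 2 mm. A picture is of the moment at which its call begins.
A pose or a line that the arm cannot do raises PlanningError and nothing moves.
- close_job(): hands the job in, once; it reports no verdict.
Trained networks look in the newest picture that a camera, given by its name, has taken for a name from the list of things; names that differ only in an ending like _2 or _b are one class to them, and where a whole thing is asked for, a point or a joint stands for the part that bears it (a point fixed in the world has none). Each returns a list of dicts, best first, with "conf" (0 to 1); they miss things now and then, are a little off and sometimes report something else, mostly with a low value. They report only what shows in the picture. A call takes as long as a camera call. They do not tell look-alikes from the thing itself.
- spot_in(camera, query): "xy" ([column, row] in pixels, amid what is visible of it).
- silhouettes(camera, query): "region" (400x640 bool, what is visible of it) and "xy" ([column, row] in pixels, amid what is visible of it).
Readings, each from a call of its own:
- current_clock(): time.
- current_joint_pos(): joint angles.
- current_qvel(): joint speeds.
- current_joint_torque(): joint torques, N m.
- current_position(): TCP position.
- current_orientation(): TCP orientation.
- current_force(): force on the tool from outside, world axes, zero at the start.
- current_torque(): the same for the moment, N m.
- current_finger_gap(): finger opening in m.
Only numpy, scipy, OpenCV 4.12 (cv2) and the standard library are available. Lean on these libraries where they do the work, as an engineer would, in place of code of your own. Each camera call takes 0.05 s, during which the arm holds its last target.

## Working session

There is one attempt and no reset: what is moved stays moved. The work goes in short steps, each a Python script; the robot and the scene stay as the last script left them, time stands still between calls to the robot, and variables do not carry over. Pictures are saved under pics/ and viewed, and the job is handed in when it is done.

```bash
ls; mkdir -p pics; python3 - <<'E'
from bench import *
import cv2, numpy as np
for n in ("scene","top","wrist"):
    c=capture(n); cv2.imwrite(f"pics/{n}0.png",c["image"]); print(n,c["intrinsics"].tolist(),c["k1"],np.round(c["R"],3).tolist(),np.round(c["t"],3))
    for q in ("strip","jig","stop","clamp","knob","strip_end","knob_grip","square","glue","offcut"):
        print(q,[(np.round(d["xy"]).tolist(),round(d["conf"],2)) for d in spot_in(n,q)][:4])
print(current_clock(),current_force())
E
```

```text
pics
scene [[445.0790406128509, 0.0, 317.21622949057075], [0.0, 445.0790406128509, 196.81942962265123], [0.0, 0.0, 1.0]] -0.11695101933247178 [[0.066, 0.998, 0.005], [0.748, -0.046, -0.663], [-0.661, 0.047, -0.749]] [-0.119 -0.333  1.663]
strip [([271.0, 226.0], 0.79), ([246.0, 178.0], 0.7), ([215.0, 288.0], 0.61), ([378.0, 277.0], 0.58)]
jig [([288.0, 242.0], 0.87), ([268.0, 226.0], 0.59)]
stop [([332.0, 230.0], 0.81)]
clamp [([306.0, 226.0], 0.72)]
knob [([304.0, 207.0], 0.72)]
strip_end [([266.0, 226.0], 0.94), ([343.0, 159.0], 0.88), ([240.0, 181.0], 0.75)]
knob_grip [([306.0, 209.0], 0.65)]
square [([413.0, 173.0], 0.95)]
glue [([380.0, 275.0], 0.69)]
offcut [([214.0, 288.0], 0.76)]
top [[361.90120234887013, 0.0, 317.80379606458456], [0.0, 361.90120234887013, 204.2039387998189], [0.0, 0.0, 1.0]] 0.007014023098387782 [[-0.025, -1.0, 0.005], [-0.99, 0.024, -0.138], [0.138, -0.008, -0.99]] [0.104 0.538 0.87 ]
strip [([413.0, 273.0], 0.79), ([279.0, 309.0], 0.75), ([376.0, 185.0], 0.67)]
jig [([350.0, 194.0], 0.67)]
stop [([302.0, 180.0], 0.7)]
clamp [([340.0, 168.0], 0.67), ([302.0, 180.0], 0.51)]
knob [([337.0, 172.0], 0.73)]
strip_end [([375.0, 188.0], 0.89), ([276.0, 304.0], 0.74), ([407.0, 269.0], 0.6)]
knob_grip [([337.0, 171.0], 0.72), ([300.0, 179.0], 0.34)]
square [([188.0, 291.0], 0.72)]
glue [([259.0, 115.0], 0.83), ([340.0, 174.0], 0.64)]
offcut [([426.0, 118.0], 0.69)]
wrist [[327.0572979773993, 0.0, 318.3048296334269], [0.0, 327.0572979773993, 201.9963371691542], [0.0, 0.0, 1.0]] 0.013345206038625424 [[0.318, -0.948, 0.0], [-0.913, -0.306, 0.269], [-0.255, -0.086, -0.963]] [-0.6   -0.033  0.389]
strip []
jig []
stop []
clamp []
knob []
strip_end []
knob_grip []
square []
glue []
offcut []
1.65 [-0.3694288  -0.59290348  0.38659649]
```

View pics/scene0.png

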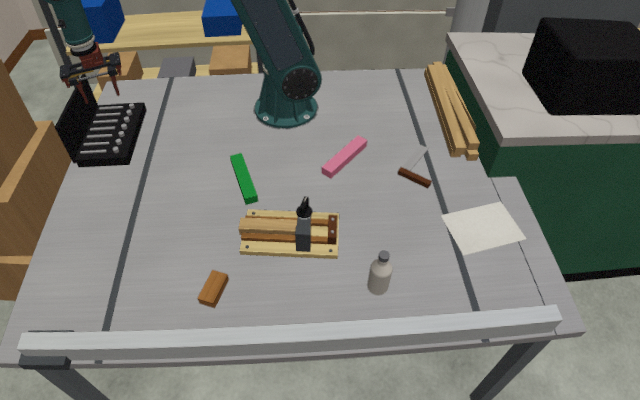

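View pics/top0.png

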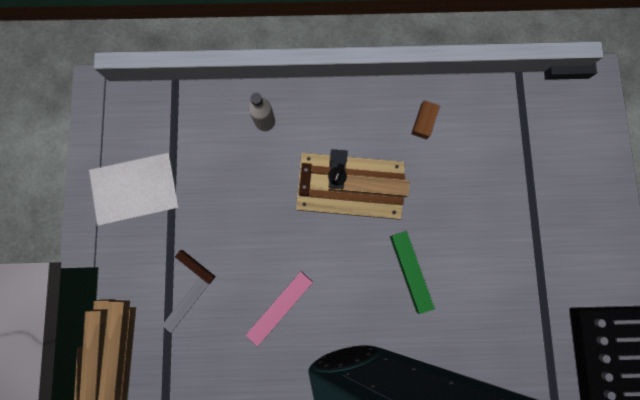

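The scene view shows three strip-shaped things: wooden in the jig at (271,226), green at (245,178) and pink at (345,157). The wooden one, lying in the channel, is the one meant. Stop block at (332,230), knob at (305,208). Next I measure with depth and check an enlarged crop.

```bash
cat > h.py <<'E'
from bench import *
import cv2, numpy as np
def cloud(c):
    K=c["intrinsics"];k1=c["k1"];z=c["range_z"].astype(float)
    v,u=np.mgrid[0:400,0:640]
    D=np.array([k1,0,0,0,0.])
    p=cv2.undistortPoints(np.stack([u,v],-1).reshape(-1,1,2).astype(np.float64),K,D).reshape(400,640,2)
    P=np.dstack([p[...,0]*z,p[...,1]*z,z])
    W=(P-c["t"])@c["R"]
    W[z<=0]=np.nan
    return W
E
python3 - <<'E'
from h import *
for n,box in (("top",(280,135,420,225)),("scene",(225,185,355,270))):
    c=capture(n);W=cloud(c);np.save(n+".npy",W)
    x0,y0,x1,y1=box
    cv2.imwrite(f"pics/crop_{n}.png",cv2.resize(c["image"][y0:y1,x0:x1],None,fx=5,fy=5,interpolation=cv2.INTER_CUBIC))
    S=W[y0:y1,x0:x1].reshape(-1,3)
    h,e=np.histogram(S[:,2][np.isfinite(S[:,2])],bins=np.arange(-.01,.16,.004))
    print(n,[(round(a,3),b) for a,b in zip(e,h) if b>15])
    for nm,q in(("strip",.048),("stop",.052)):pass
    for q in ("strip","stop","jig","knob","clamp"):
        for d in silhouettes(n,q)[:3]:
            m=d["region"];P=W[m];P=P[np.isfinite(P[:,2])]
            print(q,round(d["conf"],2),np.round(d["xy"]),m.sum(),np.round(np.median(P,0),3),np.round(np.percentile(P,[3,97],axis=0),3).tolist())
E
```

```text
top [(np.float64(-0.006), np.int64(623)), (np.float64(-0.002), np.int64(4829)), (np.float64(0.002), np.int64(862)), (np.float64(0.006), np.int64(24)), (np.float64(0.01), np.int64(28)), (np.float64(0.014), np.int64(1212)), (np.float64(0.018), np.int64(1597)), (np.float64(0.022), np.int64(88)), (np.float64(0.026), np.int64(151)), (np.float64(0.03), np.int64(923)), (np.float64(0.034), np.int64(183)), (np.float64(0.038), np.int64(29)), (np.float64(0.042), np.int64(95)), (np.float64(0.046), np.int64(857)), (np.float64(0.05), np.int64(375)), (np.float64(0.054), np.int64(46)), (np.float64(0.094), np.int64(177)), (np.float64(0.098), np.int64(139)), (np.float64(0.11), np.int64(108)), (np.float64(0.114), np.int64(45)), (np.float64(0.142), np.int64(42)), (np.float64(0.146), np.int64(76))]
strip 0.75 [414. 274.] 1527 [ 0.364 -0.136  0.03 ] [[0.277, -0.174, 0.008], [0.456, -0.099, 0.033]]
strip 0.65 [375. 184.] 1186 [ 0.58  -0.055  0.048] [[0.558, -0.132, 0.025], [0.605, 0.025, 0.051]]
stop 0.82 [304. 177.] 361 [0.6   0.122 0.052] [[0.563, 0.108, 0.02], [0.64, 0.136, 0.055]]
jig 0.87 [349. 194.] 
[... 1286 characters left out ...]
 -0.135, 0.031], [0.611, 0.015, 0.052]]
strip 0.79 [343. 155.] 713 [0.303 0.188 0.03 ] [[0.225, 0.121, 0.007], [0.371, 0.259, 0.035]]
strip 0.68 [244. 180.] 688 [ 0.389 -0.134  0.03 ] [[0.283, -0.175, 0.009], [0.466, -0.098, 0.035]]
stop 0.53 [332. 229.] 268 [0.62  0.121 0.052] [[0.57, 0.107, 0.02], [0.645, 0.135, 0.056]]
jig 0.89 [288. 239.] 2639 [ 0.628 -0.009  0.019] [[0.516, -0.125, 0.005], [0.674, 0.117, 0.035]]
jig 0.64 [267. 225.] 907 [ 0.592 -0.059  0.048] [[0.56, -0.135, 0.031], [0.612, 0.016, 0.052]]
knob 0.48 [307. 209.] 221 [0.604 0.046 0.124] [[0.582, 0.026, 0.11], [0.617, 0.063, 0.15]]
clamp 0.82 [307. 225.] 713 [0.641 0.041 0.098] [[0.585, 0.021, 0.028], [0.665, 0.058, 0.148]]
```

```bash
python3 - <<'E'
from h import *
for n in("top","scene"):
    W=np.load(n+".npy");S=W.reshape(-1,3)
    b=(S[:,0]>.48)&(S[:,0]<.70)&(S[:,1]>-.2)&(S[:,1]<.17)
    for nm,lo,hi,ylo,yhi in(("stop",.046,.058,.1,.16),("strip",.042,.055,-.2,.02),("disc",.107,.120,-.1,.15),("bar",.139,.155,-.1,.15),("arm",.092,.103,-.1,.15),("rails",.028,.037,-.2,.15),("bed",.013,.023,-.2,.15)):
        m=b&(S[:,2]>lo)&(S[:,2]<hi)&(S[:,1]>ylo)&(S[:,1]<yhi)
        P=S[m]
        r=cv2.minAreaRect((P[:,:2]*1000).astype(np.float32))
        print(n,nm,m.sum(),np.round(r[0],1),np.round(r[1],1),round(r[2],2),"z",round(np.median(P[:,2]),4),"mean",np.round(P.mean(0)*1000,1))
E
```

```text
top stop 318 [603.5 122.2] [24.9 80.2] 83.54 z 0.0521 mean [602.8 122.3  52.2]
top strip 1009 [583.3 -58.6] [157.5  40.7] 83.2 z 0.0482 mean [582.8 -58.5  48.1]
top disc 162 [593.7  45.7] [42.  40.6] 57.11 z 0.113 mean [593.   45.4 113. ]
top bar 121 [594.5  45.3] [13.8 43.3] 67.97 z 0.1467 mean [593.8  45.6 146.5]
top arm 320 [615.8  42.4] [39.  92.4] 84.82 z 0.0977 mean [630.5  42.   97.9]
top rails 1220 [ 5.964e+02 -2.000e-01] [266.2  94.7] 83.5 z 0.0322 mean [582.  -11.6  32.2]
top bed 2855 [589.7   2.4] [276.7 150.5] 83.37 z 0.0183 mean [581.6  13.   18.3]
scene stop 215 [604.9 121.5] [24.7 83.1] 81.58 z 0.0528 mean [607.9 121.3  52.6]
scene strip 715 [589.3 -50.5] [180.5  76.7] 68.12 z 0.0485 mean [586.7 -58.7  48.4]
scene disc 104 [600.7  44.6] [43.  38.5] 89.44 z 0.1136 mean [602.6  47.1 113.7]
scene bar 82 [596.4  44.6] [13.6 44.8] 67.97 z 0.147 mean [598.6  44.6 146.7]
scene arm 263 [633.9  39.7] [39.9 64.4] 84.3 z 0.0986 mean [639.   39.7  98.4]
scene rails 768 [603.1  -2.6] [271.6 111.7] 81.83 z 0.0325 mean [603.  -11.6  32.6]
scene bed 1747 [590.8   1.7] [275.9 156.3] 84.08 z 0.0186 mean [610.8   7.2  18.5]
```

View pics/crop_top.png

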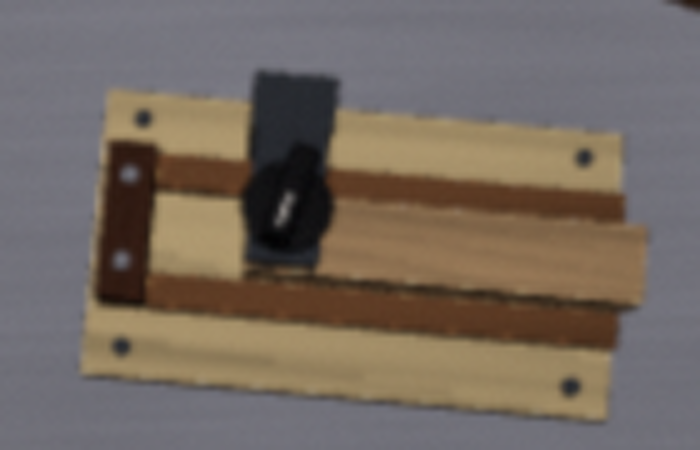

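View pics/crop_scene.png

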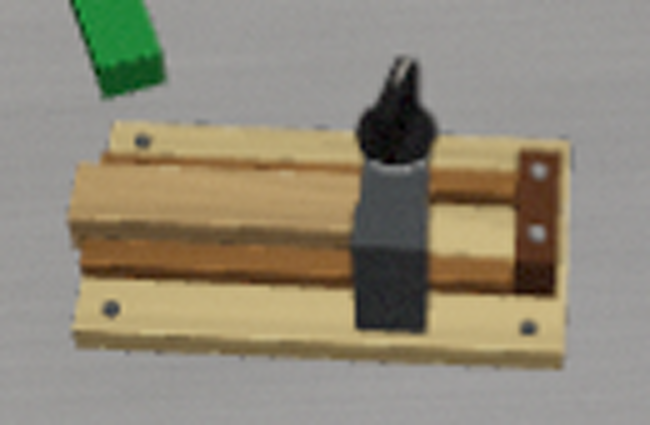

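Both crops confirm it: the plain wooden strip, in the channel under the clamp arm and short of the dark stop. Sizes and heights match the description (strip top 48 mm, stop 52 mm, bar top 147 mm). The channel heads at 83.4°, and the stop face to knob distance agrees at 65 mm. Now I push.

```bash
cat >> h.py <<'E'
from scipy.spatial.transform import Rotation as R
def down(yaw): return (R.from_euler('z',yaw)*R.from_euler('x',np.pi)).as_quat()
A=np.radians(83.45); D=np.array([np.cos(A),np.sin(A),0])
STOP=np.array([.6035,.1222,0])-.0125*D   # stop face centre
KN=np.array([.5945,.0453,0])
E
python3 - <<'E'
from h import *
print(R.from_quat(current_orientation()).as_euler('xyz'), STOP, STOP-.065*D, current_clock())
end=np.array([.5833,-.0586,0])-.0787*D
home=STOP-.2*D
print(end,home)
x=home-D*(np.dot(home-end,D)+.035)
yaws=[A-np.pi/2, A+np.pi/2]
for y in yaws: print(y, inverse_kinematics(x+[0,0,.12],down(y)))
y=min(yaws,key=lambda y:abs((inverse_kinematics(x+[0,0,.12],down(y))[5])))
move_gripper(0.0)
move_ptp(x+[0,0,.12],down(y)); print(current_clock())
servo_line(x+[0,0,.029],rate=.12)
f0=current_force();print(current_position(),f0,current_clock())
c=capture("top");cv2.imwrite("pics/push1.png",cv2.resize(c["image"][120:240,270:430],None,fx=4,fy=4))
E
```

```text
[-3.14159199e+00  1.04999715e-04 -1.24698731e+00] [0.60207412 0.10978159 0.        ] [0.59465956 0.04520587 0.        ] 2.25
[ 0.57432267 -0.1367863   0.        ] [ 0.57926008 -0.08891295  0.        ]
-0.11431906600562858 [-4.08413232e-01  4.58905262e-01  1.63255833e+00 -4.44089210e-16
  1.05012907e+00 -2.94094166e-01]
3.0272735875841645 [-0.40841323  0.45890526  1.63255833  0.          1.05012907  2.84749849]
5.6
[ 0.57029851 -0.1718381   0.02954046] [-0.29123464 -0.02991362 -0.32320656] 6.5083
```

View pics/push1.png

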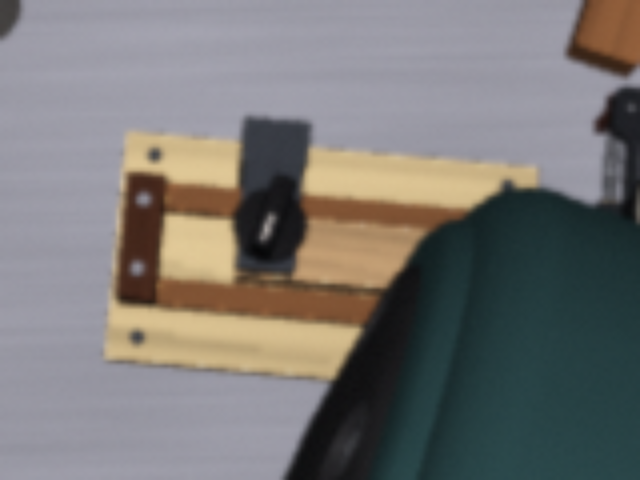

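The arm hides the strip's end, but the tool is behind it and off the offcut (top right). Pushing slowly under a force guard.

```bash
python3 - <<'E'
from h import *
home=STOP-.2*D
p=np.array(current_position()); z=p[2]
def along(): return np.dot(np.array(current_position())-home,D)*1000
print("start",along())
t=home-.030*D; t[2]=z
h=servo_line(t,rate=.03,contact_N=5); print(h,along(),current_force(),current_clock())
if not h:
    t=home+.012*D; t[2]=z
    h=servo_line(t,rate=.010,contact_N=5); print(h,along(),current_force(),current_clock())
print(along(),current_force())
c=capture("scene");cv2.imwrite("pics/push2.png",cv2.resize(c["image"][170:280,210:370],None,fx=5,fy=5,interpolation=cv2.INTER_CUBIC))
E
```

```text
start -83.40097277742902
False -30.013961581095714 [0.60170095 0.13340151 0.92257157] 8.4833
True -12.722728012413 [ 0.17620764 -1.08140934  0.38187724] 10.5
-12.722728012413 [ 0.17620764 -1.08140934  0.38187724]
```

View pics/push2.png

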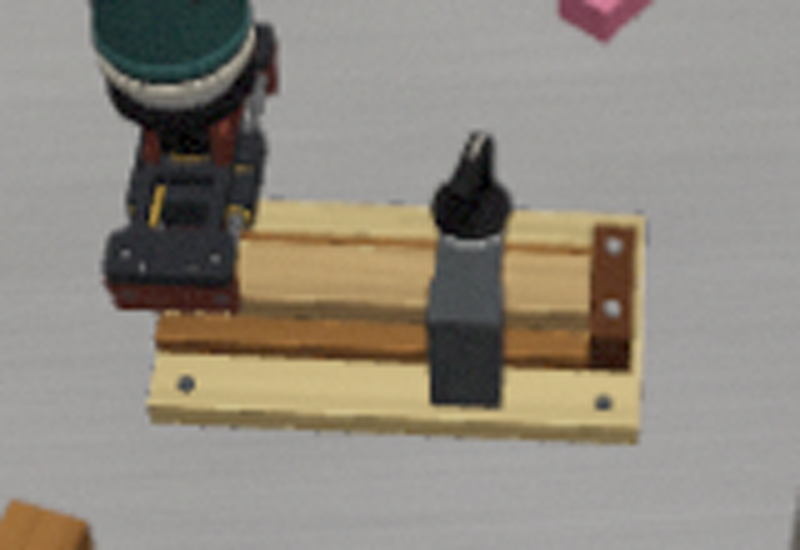

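The strip now reaches the stop at about (590,285), with contact felt within 2 mm of the expected place. I back off, lift, and check the gap and the knob.

```bash
python3 - <<'E'
from h import *
p=np.array(current_position())
servo_line(p-.02*D,rate=.08)
q=p-.02*D; q[2]=.20
servo_line(q,rate=.2)
move_gripper(.06)
print(current_clock())
for n,s in(("top",5),("scene",5)):
    c=capture(n);W=cloud(c);S=W.reshape(-1,3)
    loc=S-STOP; u=loc@D; v=loc@np.array([D[1],-D[0],0])
    m=(S[:,2]>.042)&(S[:,2]<.055)&(abs(v)<.018)&(u<-.09)&(u>-.25)
    print(n,"strip near end u",np.percentile(u[m],[.5,2]), m.sum())
    b=(abs(u+.065)<.05)&(abs(v)<.05)&(S[:,2]>.139)&(S[:,2]<.16)
    r=cv2.minAreaRect((S[b][:,:2]*1000).astype(np.float32));print(b.sum(),r)
    b=(abs(v)<.018)&(u>-.04)&(u<.01)
    for a in np.arange(-.02,.006,.002):
        k=b&(u>a)&(u<a+.002); print(round(a,3),np.round(np.sort(S[k][:,2]),3)[[0,-1]] if k.any() else None,end=' ')
    print()
    x0,y0,x1,y1=(280,135,420,225) if n=="top" else (225,185,355,270)
    cv2.imwrite(f"pics/after_{n}.png",cv2.resize(c["image"][y0:y1,x0:x1],None,fx=5,fy=5,interpolation=cv2.INTER_CUBIC))
# knob plans
yaw=np.radians(67.97)
for y in(yaw,yaw+np.pi,yaw-np.pi):
    s=inverse_kinematics(KN+[0,0,.2],down(y)); print(y,s)
E
```

```text
12.975
top strip near end u [-0.19907873 -0.19718463] 619
121 ((594.3241577148438, 45.42252731323242), (13.861337661743164, 43.25931167602539), 67.86689758300781)
-0.02 [0.046 0.051] -0.018 [0.046 0.051] -0.016 [0.046 0.05 ] -0.014 [0.046 0.051] -0.012 [0.044 0.05 ] -0.01 [0.046 0.052] -0.008 [0.045 0.05 ] -0.006 [0.046 0.049] -0.004 [0.045 0.052] -0.002 [0.047 0.05 ] -0.0 [0.047 0.055] 0.002 [0.05  0.057] 0.004 [0.051 0.054] 
scene strip near end u [-0.19967802 -0.19840957] 395
80 ((596.216064453125, 44.690147399902344), (14.445992469787598, 45.43995666503906), 69.37017822265625)
-0.02 [0.033 0.051] -0.018 [0.046 0.051] -0.016 [0.046 0.05 ] -0.014 [0.046 0.048] -0.012 [0.045 0.052] -0.01 [0.046 0.053] -0.008 [0.047 0.051] -0.006 [0.038 0.053] -0.004 [0.045 0.052] -0.002 [0.048 0.055] -0.0 [0.05  0.054] 0.002 [0.05  0.056] 0.004 [0.051 0.056] 
1.1863002925805457 [-3.97679515e-02  3.74117171e-01  1.54643105e+00 -4.44089210e-16
  1.22104443e+00 -1.22606824e+00]
4.327892946170339 [-0.03976795  0.37411717  1.54643105  0.          1.22104443  1.91552441]
-1.9552923610092474 [-0.03976795  0.37411717  1.54643105  0.          1.22104443  1.91552441]
```

View pics/after_scene.png

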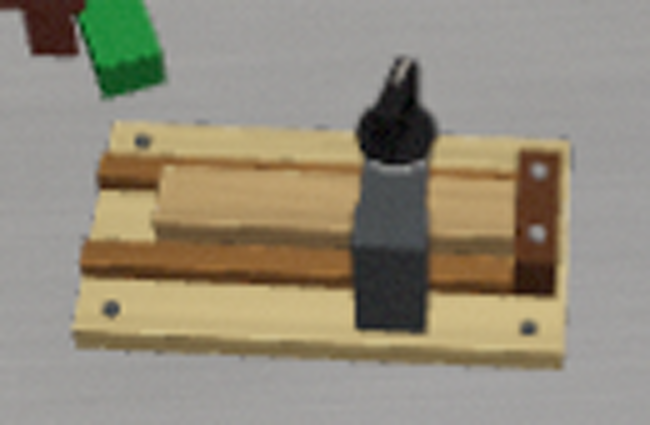

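View pics/after_top.png

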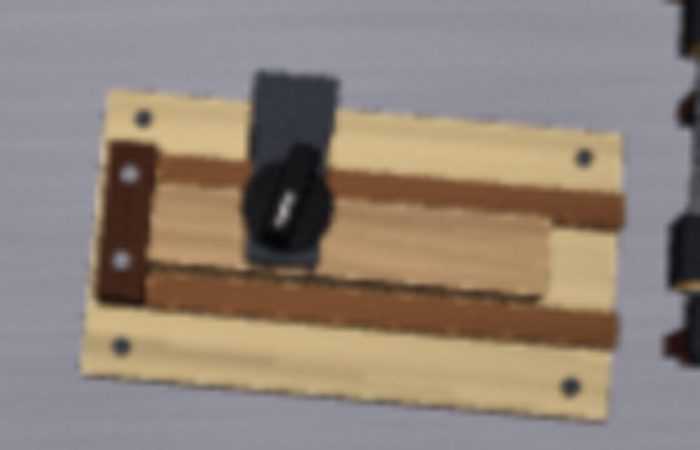

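The strip is home: its free end lies 199.1 to 199.7 mm from the stop face, with no floor showing between. The bar's pinch axis is at 68°. Now I grip the knob.

```bash
python3 - <<'E'
from h import *
yaw=np.radians(68.1)
move_ptp(KN+[0,0,.2],down(yaw))
servo_line(KN+[0,0,.121],rate=.1,contact_N=6)
print(current_position(),current_force(),current_torque(),current_clock())
c=capture("wrist");cv2.imwrite("pics/grip_w.png",c["image"])
g=move_gripper(0.0)
print(current_finger_gap(),current_position(),current_force(),current_torque(),current_joint_torque()[5],current_joint_pos(),current_clock())
c=capture("scene");cv2.imwrite("pics/grip_s.png",cv2.resize(c["image"][150:270,225:385],None,fx=5,fy=5,interpolation=cv2.INTER_CUBIC))
E
```

```text
[0.59504428 0.04516095 0.12149348] [ 0.0534573  -0.01111817 -0.37274041] [ 0.06563542 -0.16520037  0.02498111] 14.975
0.013840044103656511 [0.59420855 0.04467368 0.12101672] [-1.35000846 -3.25391481  1.57736564] [-0.60612799  0.14560146 -0.03008608] -0.00033831224754976574 [-4.01619662e-02  4.59061815e-01  1.62910161e+00 -1.21909521e-03
  1.05397000e+00 -1.22836248e+00] 15.8
```

View pics/grip_s.png

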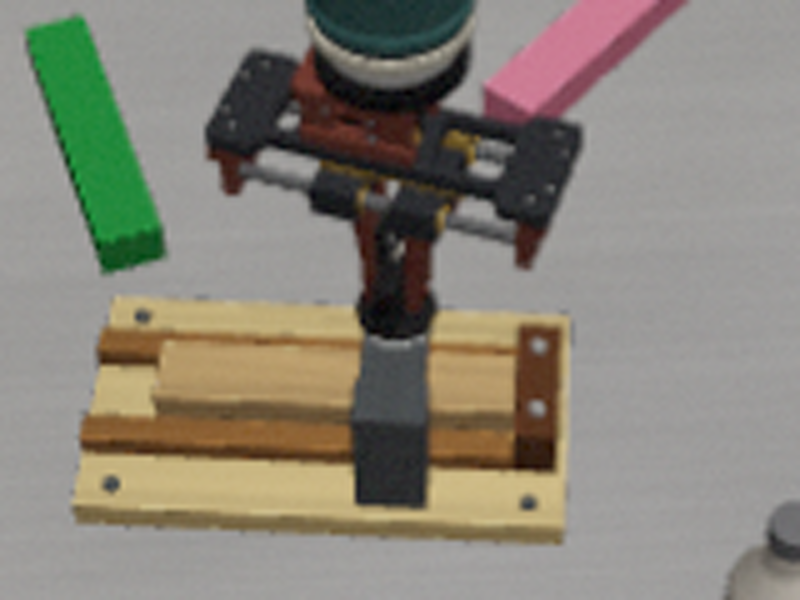

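View pics/grip_w.png

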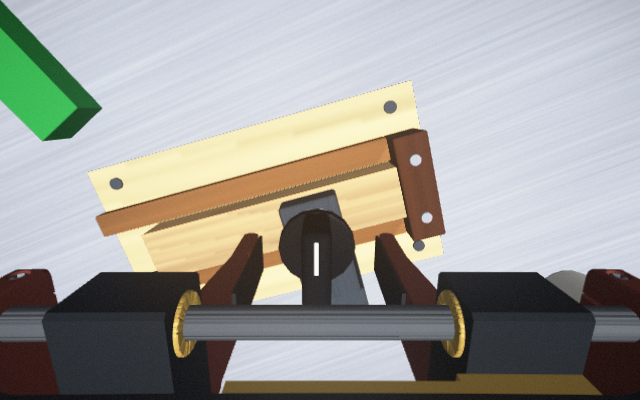

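The fingers sit either side of the bar (wrist view, bar at about (316,260)) and hold it at a 13.8 mm gap. I turn the first 1.0 rad, which cannot reach the click.

```bash
python3 - <<'E'
from h import *
import json
q0=list(current_joint_pos()); json.dump(q0,open("q0.json","w"))
for a in (.2,.4,.55,.7,.8,.9,.95,1.0):
    q=q0.copy(); q[5]+=a; goto_joints(q)
    print(a,round(current_joint_pos()[5]-q0[5],4),"Tz",round(current_torque()[2],4),"j6",round(current_joint_torque()[5],4),"F",np.round(current_force(),2),round(current_clock(),2))
E
```

```text
0.2 0.1963 Tz -0.1205 j6 0.2477 F [ 0.33 -0.19  0.29] 16.16
0.4 0.3938 Tz -0.1183 j6 0.2201 F [ 1.07  1.21 -0.48] 16.47
0.55 0.543 Tz -0.1735 j6 0.2601 F [ 1.73  3.86 -2.24] 16.73
0.7 0.6942 Tz -0.121 j6 0.1306 F [ 3.58  4.21 -3.4 ] 17.0
0.8 0.794 Tz -0.1342 j6 0.069 F [ 3.15  4.12 -3.13] 17.25
0.9 0.894 Tz -0.1859 j6 0.0692 F [ 4.68  5.01 -3.53] 17.5
0.95 0.9435 Tz -0.0097 j6 0.0805 F [ 4.6   4.68 -4.61] 17.75
1.0 0.9935 Tz -0.0376 j6 0.0825 F [ 4.32  4.85 -4.32] 18.0
```

```bash
python3 - <<'E'
from h import *
T=[]
for i in range(12):
    T.append([current_torque()[2],current_joint_torque()[5],current_force()[2]]); sleep(.02)
print(np.round(T,3).tolist(),current_finger_gap(),current_clock())
c=capture("wrist");cv2.imwrite("pics/t1_w.png",c["image"])
E
```

```text
[[-0.038, 0.083, -4.319], [-0.067, 0.037, -4.218], [-0.017, 0.01, -4.041], [-0.059, -0.007, -4.662], [-0.019, -0.017, -4.048], [-0.002, -0.022, -4.64], [-0.031, -0.025, -4.715], [-0.075, -0.027, -4.516], [-0.03, -0.027, -4.02], [-0.019, -0.028, -4.01], [-0.003, -0.028, -4.546], [-0.032, -0.028, -4.723]] 0.013837889579207788 18.2
```

View pics/t1_w.png

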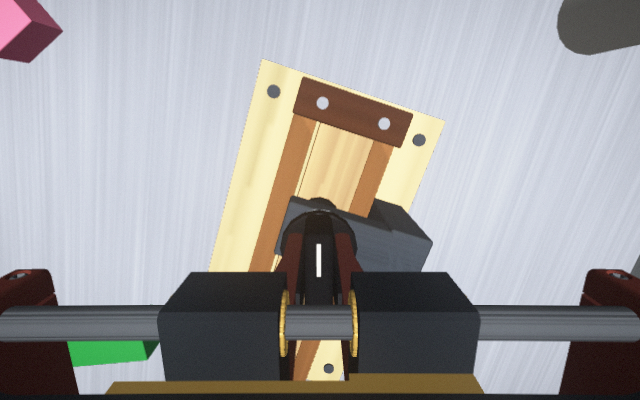

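The knob turns with the gripper, and its mark stays aligned. In pauses the drag masks the torque, as described, so I take small steps with a settled reading and stop at the first sign of torque held in full.

```bash
cat > turn.py <<'E'
from h import *
import json,sys
q0=json.load(open("q0.json")); 
def step(a,settle=.12):
    q=q0.copy(); q[5]+=a; goto_joints(q)
    m=[current_torque()[2],current_joint_torque()[5]]
    sleep(settle)
    T=[]
    for i in range(5): T.append([current_torque()[2],current_joint_torque()[5]]); sleep(.01)
    T=np.mean(T,0)
    print(round(a,3),round(current_joint_pos()[5]-q0[5],4),"moving",np.round(m,3),"paused",np.round(T,3),"F",np.round(current_force(),1),round(current_clock(),2),flush=True)
    return T
E
python3 - <<'E'
from turn import *
a=1.0
while a<2.0:
    a+=.05; T=step(a)
    if T[0]<-.14 or T[1]>.14: break
E
```

```text
1.05 1.0434 moving [-0.057  0.082] paused [-0.006 -0.027] F [ 5.2  4.8 -4.2] 18.66
1.1 1.0934 moving [-0.016  0.083] paused [-0.021 -0.027] F [ 5.1  4.  -4.5] 19.07
1.15 1.1433 moving [0.027 0.083] paused [-0.045 -0.027] F [ 5.7  4.8 -4.2] 19.48
1.2 1.1933 moving [-0.004  0.083] paused [-0.009 -0.027] F [ 5.1  4.3 -5. ] 19.88
1.25 1.2433 moving [0.011 0.082] paused [-0.025 -0.027] F [ 4.9  4.8 -5.6] 20.29
1.3 1.2934 moving [-0.036  0.082] paused [-0.021 -0.027] F [ 5.5  4.6 -5.9] 20.7
1.35 1.3433 moving [0.    0.082] paused [-0.046 -0.028] F [ 6.8  3.7 -5.1] 21.11
1.4 1.3934 moving [-0.016  0.085] paused [-0.02  -0.025] F [ 6.3  4.1 -6.5] 21.52
1.45 1.4433 moving [0.081 0.095] paused [-0.013 -0.015] F [ 6.4  4.9 -5.8] 21.93
1.5 1.4933 moving [0.012 0.102] paused [ 0.016 -0.008] F [ 7.   4.1 -6.5] 22.33
1.55 1.5433 moving [0.056 0.109] paused [-0.013 -0.001] F [ 6.1  4.9 -6.9] 22.74
1.6 1.5933 moving [-0.01   0.115] paused [0.025 0.005] F [ 7.7  4.5 -7.1] 23.15
1.65 1.6433 moving [-0.029  0.122] paused [0.028 0.012] F [ 8.3  3.8 -7. ] 23.56
1.7 1.6933 moving [0.044 0.129] paused [0.015 0.019] F [ 8.   4.  -6.9] 23.97
1.75 1.7433 moving [-0.018  0.136] paused [0.008 0.026] F [ 8.2  4.1 -7.4] 24.38
1.8 1.7932 moving [0.048 0.143] paused [0.025 0.033] F [ 8.1  3.6 -7. ] 24.78
1.85 1.8432 moving [0.056 0.15 ] paused [0.043 0.04 ] F [ 8.6  3.2 -6.8] 25.19
1.9 1.8932 moving [-0.014  0.157] paused [0.018 0.047] F [ 8.1  3.1 -7.7] 25.6
1.95 1.9432 moving [0.049 0.164] paused [0.039 0.054] F [ 8.8  4.1 -7.8] 26.01
2.0 1.9932 moving [0.088 0.169] paused [0.063 0.059] F [ 8.5  1.9 -8.3] 26.42
```

The pad met the strip at about 1.4 rad, and the load is climbing cleanly on j6. I carry on and stop on a jump or any fall.

```bash
python3 - <<'E'
from turn import *
a=2.0; last=.059
while a<2.5:
    a+=.04; T=step(a)
    if T[1]>last+.03 or T[1]<last-.003: break
    last=T[1]
E
```

```text
2.04 2.0331 moving [0.175 0.199] paused [0.117 0.11 ] F [ 8.9  2.5 -8.5] 26.82
```

```bash
python3 - <<'E'
from turn import *
a=2.04; last=.11
while a<2.12:
    a+=.03; T=step(a)
    if T[1]<last: break
    last=T[1]
E
```

```text
2.07 2.063 moving [0.226 0.285] paused [0.213 0.214] F [ 8.9  2.9 -8.1] 27.23
2.1 2.0929 moving [0.23  0.314] paused [0.253 0.246] F [ 8.5  2.5 -7.7] 27.64
2.13 2.1229 moving [0.242 0.306] paused [0.243 0.238] F [ 8.8  1.8 -8.1] 28.05
```

The torque rose to the full 0.246 N m in a pause and has started to fall, so the clutch is slipping. Two small steps will confirm the fall, well inside the 0.35 rad.

```bash
python3 - <<'E'
from turn import *
for a in (2.18,2.23): step(a)
E
```

```text
2.18 2.173 moving [0.234 0.324] paused [0.197 0.21 ] F [ 8.1  2.3 -8.6] 28.46
2.23 2.223 moving [0.166 0.291] paused [0.189 0.177] F [ 9.6  2.1 -8.8] 28.87
```

The fall of about 0.034 per 0.05 rad matches the clutch's slope (0.245 over 0.35 rad), so it has clicked. I go a little further, below the drag torque so it releases quietly, then let go.

```bash
python3 - <<'E'
from turn import *
for a in (2.28,2.32): step(a)
move_gripper(.05)
print(current_finger_gap(),np.round(current_force(),2),current_position(),current_clock())
p=np.array(current_position()); p[2]=.20
servo_line(p,rate=.1); 
print(np.round(current_force(),2),current_clock())
c=capture("wrist");cv2.imwrite("pics/rel_w.png",c["image"])
p+=[-.12,-.1,.05]; move_ptp(p,current_orientation())
sleep(.3)
for n in("top","scene"):
    c=capture(n);W=cloud(c);S=W.reshape(-1,3)
    loc=S-STOP; u=loc@D; v=loc@np.array([D[1],-D[0],0])
    m=(S[:,2]>.042)&(S[:,2]<.055)&(abs(v)<.018)&(u<-.09)&(u>-.25)
    print(n,"strip near end u",np.percentile(u[m],[.5,2]), m.sum())
    b=(abs(u+.065)<.05)&(abs(v)<.05)&(S[:,2]>.13)&(S[:,2]<.16)
    if b.any(): print(b.sum(),cv2.minAreaRect((S[b][:,:2]*1000).astype(np.float32)),np.median(S[b][:,2]))
    cv2.imwrite(f"pics/fin_{n}.png",c["image"])
E
```

```text
2.28 2.273 moving [0.117 0.256] paused [0.135 0.142] F [ 9.1  2.1 -8.6] 29.27
2.32 2.3131 moving [0.13  0.203] paused [0.134 0.112] F [ 8.6  0.9 -9. ] 29.68
0.04981179249919774 [-0.78  0.09  0.15] [0.59412319 0.04463554 0.12107103] 30.4167
[ 0.98 -1.1   0.17] 31.3583
top strip near end u [-0.19921765 -0.19762505] 617
142 ((594.4657592773438, 45.61793518066406), (43.722591400146484, 13.730852127075195), 37.482460021972656) 0.1465229652183242
scene strip near end u [-0.20031036 -0.19843238] 394
118 ((596.789794921875, 44.08226013183594), (44.01188278198242, 14.718257904052734), 35.497825622558594) 0.14539389824675192
```

View pics/fin_scene.png

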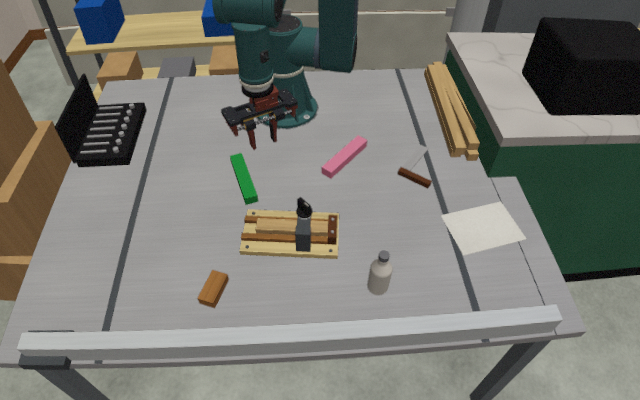

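View pics/rel_w.png

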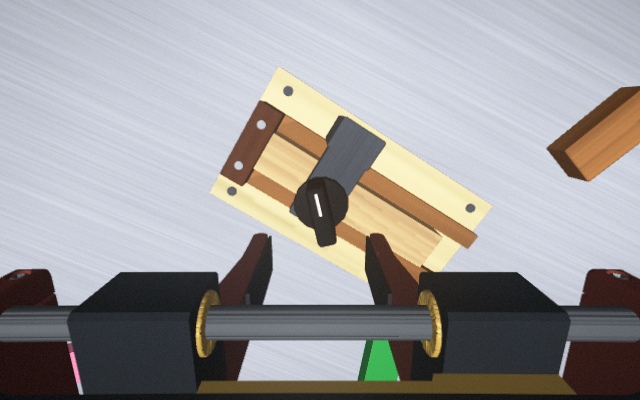

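The gripper is clear and the knob is free; it sprang back about 0.2 rad from the partial slip, as foretold. The strip's end is unchanged at about 199 mm from the stop face. The square (413,175), glue (380,275) and offcut (214,288) are where they started. Handing in.

```bash
python3 - <<'E'
from h import *
print(np.round(current_force(),2),current_clock())
close_job()
E
```

```text
[-0.29  0.42  0.1 ] 32.5083
the job is handed in; nothing more can be done
```

I pushed the wooden strip home, clamped it to the clutch's click, let go, and handed the job in at 32.5 s.

- **Strip:** I pushed it with the closed fingers at 10 mm/s, and the 5 N contact guard stopped it at the stop block. The last pictures put its free end 199.2 mm (top camera) and 200.3 mm (scene camera) from the stop's face; the strip is 200 mm long. No gap showed between strip and stop.
- **Clamp:** The pad met the strip after about 1.4 rad of clockwise turning. The paused torque then jumped to about 0.245 N m at about 2.1 rad. From there it fell to 0.11 N m at about 0.7 N m per rad, as the clutch's slip should. I stopped turning at 2.31 rad, short of the point where the clutch goes solid again.
- **After release:** The knob sprang back about 0.2 rad. This is what the description says happens when it is let go before the slip ends.
- **Other things:** The square, glue bottle and offcut look unmoved in the final scene view, and the arm was clear and touching nothing.

**Less certain:** The pad force could not be measured directly, so about 17 N is inferred from the click. The moment readings were noisy (about ±0.03 N m) and at first had the opposite sign, so I relied mainly on joint 6's torque. The two agreed to within about 0.02 N m through the click.

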